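# Lock the decorating wheel

## Task

The potter's decorating wheel has to be locked with the clay bowl on it: push the upright peg on its rim round, either way, until the slot in the disc's edge faces the lock bar, then push the bar by its post fully home into the slot. Work with the fingertips only and turn gently, so that the bowl stays standing on the middle of the wheel; do not lift or shift the bowl or anything else on the table.

Things in the scene. Friction and masses are not known exactly. Their poses are not given: they have to be found in the camera images.
- stand: grey stand, fixed to the table: round foot 170 mm wide, foot strip along its own -y ending 170 mm from the axis (free table beyond it). On the strip a guide, 34 mm wide, 30 mm long, centred 150 mm from the axis, top at 101 mm, carries the lock bar, which always lies on the stand's -y side. Origin: on the table under the wheel's axis; z up
- wheel (a joint): turn of the wheel about its upright axis, rad, growing counter-clockwise from above. At 0, and equally at 6.283, the slot faces the lock bar (stand's -y) and the peg is at the stand's +y; at q the peg is at stand angle pi/2 + q. Range -1.5 to 7.8, starts 0.8 to 5.4; stays where left (friction 0.12 N m, 1.3 N at the peg)
- bar (a joint): travel of the lock bar towards the wheel's axis, m: 0 drawn back, 0.045 fully home (hard stop); starts 0 to 0.006, stays where left (3 N of friction). Steel bar 12 x 12 mm with a rounded nose, level with the disc; the nose meets the disc's edge at about 0.012 and is stopped there unless the slot is in line (within about 4 mm it guides itself in)
- slot_mouth (a point): middle of the open end of the only slot in the aluminium disc's edge, 115 mm from the axis, 90 mm above the table. Slot 17 mm wide, runs in to 78 mm from the axis. Disc 230 mm wide, underside 84 mm and top 96 mm above the table, with a raised round centre 156 mm wide, top at 100 mm
- peg_top (a point): top centre of the upright steel peg on the disc: 12 mm thick, 98 mm from the axis, opposite the slot; rises from the disc at 96 mm to 131 mm above the table
- bar_nose (a point): tip of the lock bar's nose, on its centre line, 90 mm above the table
- bar_post (a point): top centre of the upright round post on the back end of the lock bar: 16 mm thick, 82 to 134 mm above the table, 95 mm behind the nose tip; 222 mm from the wheel's axis when drawn back
- wheel_axis (a point): point on the wheel's axis at the top of its raised centre, 100 mm above the table
- bowl: small ochre clay bowl with a painted band, loose on the middle of the wheel: 72 mm wide, 50 mm tall, its foot 44 mm wide. Origin: centre of its underside, 100 mm above the table
- paint_cup: black plastic paint cup, 54 mm wide, 50 mm tall, stands on the table beside the bar's +x side; bystander. Origin: centre of its underside
- glaze_cup: terracotta cup, 60 mm wide, 55 mm tall, stands on the table on the bar's -x side; bystander. Origin: centre of its underside
- brush: wooden paint brush, 170 mm long, lying on the table along its own x; bystander. Origin: underside of its middle
- slip_jar: clear jar with a white lid, 64 mm wide, 95 mm tall; bystander. Origin: centre of its underside
- wood_rib: flat wooden potter's rib, 100 x 50 x 8 mm, lying on the table; bystander. Origin: centre of its underside
- planter: small ochre clay planter with a painted band, 100 mm wide, 90 mm tall; bystander. Origin: centre of its underside
There are look-alikes about, which are no part of the job. Leave any red or turquoise look-alike of the bowl alone.

How it is judged:
By the outcome, as a careful person would: the job done as asked, in the order asked, and still so for the second after the job is handed in, with the robot touching nothing.
It also fails if it takes over 61 s, if anything falls off the work surface, if the arm or the gripper's body presses on something with over 40 N, if the wrist force passes 120 N, or if a joint passes its speed limit or range.

## Robot

A 6-joint arm with a two-finger parallel gripper is mounted at the origin on the work surface. World frame = base frame: x ahead of the robot, y to its left, z up, the work surface at z = 0. Lengths are in m, angles in degrees, forces in N, time in s.
With the tool pointing down it reaches from about 0.4 to 0.925 m from the base axis. Payload 12.5 kg.
Tool frame: the origin (TCP) lies midway between the tips of the shut fingers; the grasp point (between the pads) lies 19 mm behind it; z points along the fingers, x is the direction in which the jaws open and shut, and the axes are right-handed (so a half turn about z gives the same grasp; the last joint's range is limited). The gripper opens to 95 mm and grips with 3 to 60 N. Pads are 20 mm wide; open, the fingers measure 119 mm over their backs; the gripper's body (75 mm by 180 mm) begins 59 mm behind the grasp point.
Start: joints at [-71.883, 28.126, 89.318, -0, 62.55, -6.05], TCP at [0.256, -0.57, 0.215] pointing down, gripper open.
Joint ranges: [-177.58, 177.58], [-47.91, 125.51], [2.72, 160], [-65.01, 245.01], [3.68, 167.84], [-153.87, 153.87]. Speed limits (degrees/s): [127.2, 127.2, 159.86, 180, 180, 180].

## Interface

Orientations are given as [roll, pitch, yaw] about the fixed x, y, z axes, in that order (R = Rz(yaw) Ry(pitch) Rx(roll)).
In Python, from rig import r gives the robot as it stands.
- The arm moves only by the tool apply_moves, never from a script. Its argument "steps" is a list that holds one entry, the list of rows, each a list of 7 numbers: the shift along the tool's x, y, z in cm, then the turn, a rotation vector about the tool's x, y, z in rad, then the finger opening in cm, from 0 to 9.51. A call has 1 to 10 rows; each row shifts and turns the commanded pose from where the row before left it, along the tool's axes as they then stand; what a row does not reach is not made up. A row lasts 1/8 s, in which the tool goes at most 62.5 mm and 10.7 degrees, less where a joint would pass 70% of its speed; a pose out of reach is approached as far as the arm can. A call is refused whole if a number of a shift passes 6.25 or a number of a turn 0.188, either way. A call with a gripper value outside its range is refused whole. The fingers move at their own pace and stop on an object; "force" is the grip in N (left out, the last holds). Time passes only in rows, so rows that do not move let the fingers close. It gives the time, the measured TCP pose, the force and the opening at its end, in the units of the state.
- r.observe(): the state, without advancing time (a new reading comes with each control period).
- r.grab_frame(name): name is "scene" or "top"; returns a dict with "pixels" (480x640x3 uint8, red, green, blue), "mtx" (3x3 intrinsics, pixels), "world_to_cam" (4x4, takes a point from world to camera coordinates). Camera axes: x right, y up, looking along -z (the intrinsics and any distortion apply to the point x, -y, -z); pixel columns grow to the right and rows downward; lengths in m; the calibration is good to about 2 mm. A picture is of the moment at which its call begins. There is no depth.
- r.close_job(): hands the job in, once; it reports no verdict.
The state is a dict: "time": time; "joint_positions": joint angles; "joint_vel": joint speeds; "effort": joint torques, N m; "ee_pos": TCP position; "ee_rot": TCP orientation; "contact_force": force on the tool from outside, world axes, zero at the start; "wrist_torque": the same for the moment, N m; "finger_gap": finger opening in m.
Only numpy, scipy, OpenCV 4.12 (cv2) and the standard library are available. Lean on these libraries where they do the work, as an engineer would, in place of code of your own. Each camera call takes 0.05 s, during which the arm holds its last target.

## Working session

There is one attempt and no reset: what is moved stays moved. The work goes in short steps, Python scripts to look and compute and a tool call to move; the robot and the scene stay as the last step left them, time stands still between calls to the robot, and variables do not carry over. Pictures are saved under pics/ and viewed, and the job is handed in when it is done.

Besides the shell and the picture viewer there is one more tool, called after "Call:" as name([rows], argument=value, ...), one row to a line, values as JSON. apply_moves: Moves the arm, as the interface text tells. Its arguments: {"type":"object","properties":{"steps":{"type":"array"},"force":{"type":"number"}},"required":["steps"]}

```bash
ls; mkdir -p pics; python3 - <<'E'
from rig import r
import cv2
print(r.observe())
for n in("scene","top"):
    f=r.grab_frame(n); cv2.imwrite(f"pics/{n}0.png",f["pixels"][:,:,::-1]); print(n,f["mtx"],f["world_to_cam"],[k for k in f])
E
```

```text
pics
{'time': 0.0, 'joint_positions': array([-7.18823192e+01,  2.81659114e+01,  8.93518211e+01,  9.39009367e-04,
        6.25473623e+01, -6.05473693e+00]), 'joint_vel': array([-0.00674325,  0.03175274, -0.01726116, -0.07682357, -0.07941741,
        0.06996467]), 'effort': array([-1.55946823e-04, -6.12650084e+01, -2.58183521e+01,  6.92353863e-02,
        4.81873623e-02, -1.11939901e-04]), 'ee_pos': array([ 0.25583125, -0.56996909,  0.21403242]), 'ee_rot': array([-1.79992306e+02,  6.46438127e-02, -6.58280113e+01]), 'contact_force': array([-0.37013156,  0.06087691,  0.22025776]), 'wrist_torque': array([-0.02459752,  0.0071814 , -0.00813984]), 'finger_gap': 0.09482001491511804}
scene [[563.09207597   0.         318.99052121]
 [  0.         563.09207597 235.55873548]
 [  0.           0.           1.        ]] [[ 3.52831039e-01  9.35686591e-01  9.28560702e-04 -1.91091499e-01]
 [-5.60037969e-01  2.10385311e-01  8.01308614e-01  2.30616133e-01]
 [ 7.49578369e-01 -2.83246580e-01  5.98250485e-01 -1.91723335e+00]
 [ 0.00000000e+00  0.00000000e+00  0.00000000e+00  1.00000000e+00]] ['pixels', 'mtx', 'world_to_cam']
top [[614.83532628   0.         317.34487318]
 [  0.         614.83532628 241.1891603 ]
 [  0.           0.           1.        ]] [[ 8.76428831e-03 -9.99961581e-01 -1.51116947e-04 -1.10462136e-03]
 [ 9.96124465e-01  8.71743090e-03  8.75217438e-02 -5.34399634e-01]
 [-8.75170640e-02 -9.17597084e-04  9.96162598e-01 -1.43348127e+00]
 [ 0.00000000e+00  0.00000000e+00  0.00000000e+00  1.00000000e+00]] ['pixels', 'mtx', 'world_to_cam']
```

View pics/scene0.png

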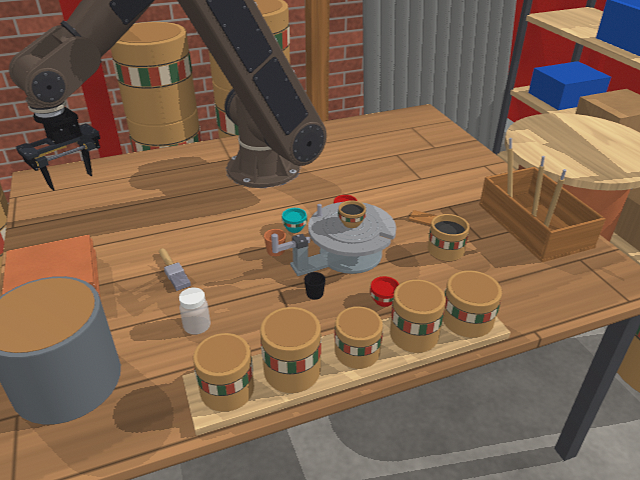

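View pics/top0.png

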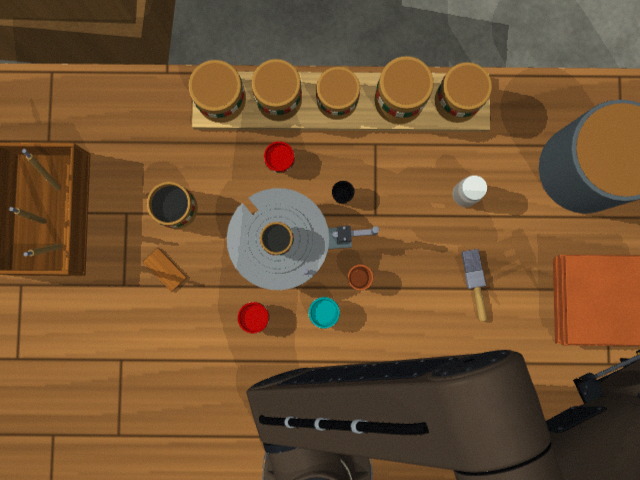

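The top view shows the wheel at (278,238), the slot notch at about (250,203) and the bar and post out to (376,231). I'll look closer.

```bash
cat > h.py <<'E'
import numpy as np, cv2
def ray(f,u,v,z):
    K=f["mtx"];W=f["world_to_cam"];R=W[:3,:3];t=W[:3,3]
    d=np.array([(u-K[0,2])/K[0,0],(v-K[1,2])/K[1,1],1.]); d=np.array([d[0],-d[1],-d[2]])
    c=-R.T@t; D=R.T@d
    return c+D*(z-c[2])/D[2]
def proj(f,p):
    q=f["world_to_cam"][:3,:3]@np.array(p)+f["world_to_cam"][:3,3]
    K=f["mtx"]; return K[0,0]*q[0]/-q[2]+K[0,2], K[1,1]*-q[1]/-q[2]+K[1,2]
E
python3 - <<'E'
import cv2
a=cv2.imread("pics/top0.png")[170:310,210:400]; b=cv2.imread("pics/scene0.png")[180:300,250:420]
cv2.imwrite("pics/topc.png",cv2.resize(a,None,fx=4,fy=4,interpolation=2)); cv2.imwrite("pics/scenec.png",cv2.resize(b,None,fx=4.5,fy=4.5,interpolation=2))
E
```

```text
(no output)
```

View pics/topc.png

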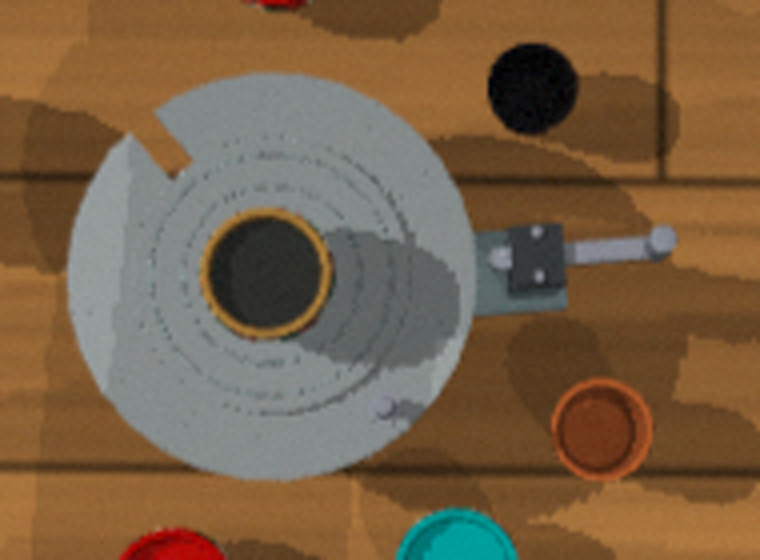

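View pics/scenec.png

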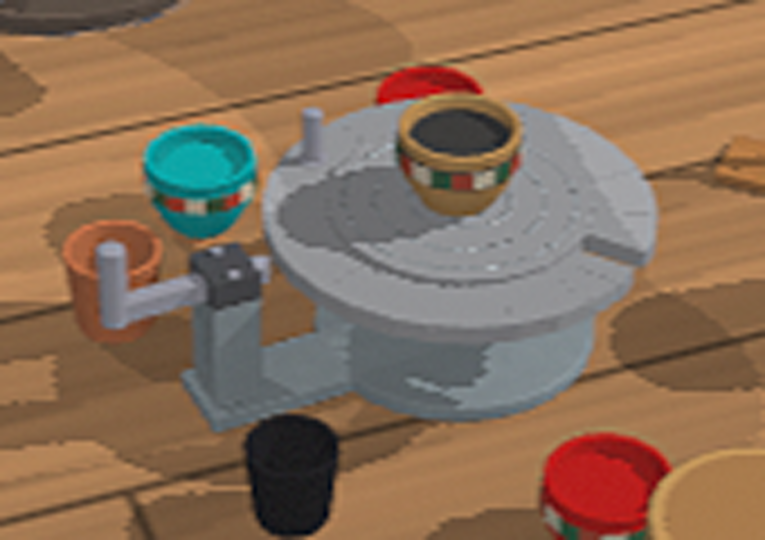

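The crops show the slot mouth at top pixel about (246,201), the peg top at about (306,271), the post top at about (375,230), the bar nose near (334,234), and the ochre bowl at (277,238).

Things that could be mistaken for the targets:
- Bowl: the ochre one on the wheel at (277,238) is the real one. The reds at (279,156) and (254,318), the turquoise at (324,312) and the planter at (171,204) are look-alikes.
- Peg: (306,271) on the disc. The post at (375,230) and the guide bolts at (344,229) and (344,240) are not the peg.

The crop confirms these choices.

```bash
python3 - <<'E'
from h import *
from rig import r
f=r.grab_frame("top"); g=r.grab_frame("scene")
im=f["pixels"]; hsv=cv2.cvtColor(im,cv2.COLOR_RGB2HSV)
m=((hsv[...,1]<60)&(hsv[...,2]>60)).astype(np.uint8)*255
m2=np.zeros_like(m); m2[180:295,220:332]=m[180:295,220:332]
m2=cv2.morphologyEx(m2,cv2.MORPH_OPEN,np.ones((5,5)))
cs,_=cv2.findContours(m2,cv2.RETR_EXTERNAL,cv2.CHAIN_APPROX_NONE); c=max(cs,key=cv2.contourArea)
h=cv2.convexHull(c)[:,0,:].astype(float)
p=np.array([ray(f,u,v,.096)[:2] for u,v in h]); 
for _ in range(4):
    s=np.linalg.lstsq(np.c_[2*p,np.ones(len(p))],(p**2).sum(1),rcond=None)[0]
    R=np.sqrt(s[2]+s[0]**2+s[1]**2); e=abs(np.hypot(*(p-s[:2]).T)-R); p=p[e<max(.003,np.percentile(e,10))] if (e<.003).sum()>8 else p
ax=s[:2]; print("axis",ax,"R",R,len(p))
cx=lambda a,b:(a/4+210-.4,b/4+170-.4)
pts={"peg":(384,405,.131),"post":(661,240,.134),"slotL":(130,135,.096),"slotR":(157,112,.096),"nose":(493,258,.096),"paint":(533,88,.05),"glaze":(602,429,.055),"bowlrim":(267,274,.15),"guide":(537,258,.101)}
for k,(a,b,z) in pts.items():
    q=ray(f,*cx(a,b),z)[:2]; d=q-ax; print(k,q.round(4),"rad",np.hypot(*d).round(4),"ang",np.degrees(np.arctan2(d[1],d[0])).round(1))
    P=proj(g,[*q,z]); print("   in scene crop",((P[0]-250)*4.5).__round__(),((P[1]-180)*4.5).__round__())
E
```

```text
axis [0.53361215 0.09339328] R 0.11505309545371688 34
peg [0.4597 0.0286] rad 0.0983 ang -138.8
   in scene crop 307 108
post [ 0.5513 -0.1224] rad 0.2165 ang -85.3
   in scene crop 108 244
slotL [0.6125 0.1746] rad 0.1132 ang 45.8
   in scene crop 640 248
slotR [0.6258 0.1595] rad 0.1134 ang 35.7
   in scene crop 626 267
nose [ 0.5444 -0.0313] rad 0.1251 ang -85.1
   in scene crop 261 257
paint [ 0.6492 -0.0552] rad 0.1882 ang -52.1
   in scene crop 286 441
glaze [ 0.4499 -0.0958] rad 0.2069 ang -113.9
   in scene crop 107 246
bowlrim [0.5292 0.0922] rad 0.0046 ang -165.1
   in scene crop 453 122
guide [ 0.5441 -0.0559] rad 0.1496 ang -86.0
   in scene crop 220 259
```

```bash
cat >> h.py <<'E'
def plan(p0,yaw0,wps,dec=2):
    "wps rows (x,y,z,yaw[deg]); prints rows in tool axes (tool pointing down), tracking the rounded pose"
    p=np.array(p0,float);y=yaw0
    for w in wps:
        a=np.radians(y);T=np.array([[np.cos(a),np.sin(a),0],[np.sin(a),-np.cos(a),0],[0,0,-1]])
        s=np.round(T@(np.array(w[:3])-p)*100,dec); t=round(-np.radians(w[3]-y),3)
        print(list(map(float,s)),t); p=p+T.T@s/100; y=y-np.degrees(t)
    print("end",p.round(4),round(y,2))
E
python3 - <<'E'
from h import *
from rig import r
o=r.observe(); p0=o["ee_pos"];y0=o["ee_rot"][2]; print(p0,y0)
ax=np.array([.5336,.0934]); th=np.radians(221.2); e=ax+.098*np.array([np.cos(th),np.sin(th)])
N=19; W=[]
for i in range(1,N+1):
    s=i/N; W.append((*(np.array(p0[:2])*(1-s)+e*s), p0[2]*(1-s)+.2*s, y0+(131.2-y0)*s))
plan(p0,y0,W)
E
```

```text
[ 0.25583903 -0.57010679  0.2142884 ] -65.83371362077591
[-2.44, -2.27, 0.08] -0.181
[-1.98, -2.67, 0.07] -0.181
[-1.48, -2.99, 0.08] -0.181
[-0.91, -3.2, 0.07] -0.181
[-0.32, -3.32, 0.08] -0.181
[0.28, -3.31, 0.07] -0.181
[0.87, -3.22, 0.08] -0.181
[1.44, -3.0, 0.07] -0.181
[1.95, -2.7, 0.08] -0.181
[2.41, -2.3, 0.07] -0.181
[2.78, -1.83, 0.08] -0.181
[3.07, -1.3, 0.07] -0.181
[3.25, -0.72, 0.08] -0.181
[3.33, -0.13, 0.07] -0.181
[3.29, 0.47, 0.08] -0.181
[3.16, 1.06, 0.07] -0.181
[2.92, 1.61, 0.08] -0.181
[2.57, 2.11, 0.07] -0.181
[2.16, 2.54, 0.08] -0.181
end [0.4599 0.0289 0.2   ] 131.21
```

Call:
apply_moves([
  [[-2.44,-2.27,0.08,0,0,-0.181,4],[-1.98,-2.67,0.07,0,0,-0.181,4],[-1.48,-2.99,0.08,0,0,-0.181,4],[-0.91,-3.2,0.07,0,0,-0.181,4],[-0.32,-3.32,0.08,0,0,-0.181,4],[0.28,-3.31,0.07,0,0,-0.181,4],[0.87,-3.22,0.08,0,0,-0.181,4],[1.44,-3.0,0.07,0,0,-0.181,4],[1.95,-2.7,0.08,0,0,-0.181,4],[2.41,-2.3,0.07,0,0,-0.181,4]],
])

```text
time: 1.45
ee_pos: [0.3635, -0.254, 0.2071]
ee_rot: [180.0, 0.0, 38.2]
contact_force: [0.3, -0.2, 0.5]
finger_gap: 0.0404
```

Call:
apply_moves([
  [[2.78,-1.83,0.08,0,0,-0.181,4],[3.07,-1.3,0.07,0,0,-0.181,4],[3.25,-0.72,0.08,0,0,-0.181,4],[3.33,-0.13,0.07,0,0,-0.181,4],[3.29,0.47,0.08,0,0,-0.181,4],[3.16,1.06,0.07,0,0,-0.181,4],[2.92,1.61,0.08,0,0,-0.181,4],[2.57,2.11,0.07,0,0,-0.181,4],[2.16,2.54,0.08,0,0,-0.181,4],[0,0,0,0,0,0,4]],
])

```text
time: 2.7
ee_pos: [0.4602, 0.0302, 0.2002]
ee_rot: [-180.0, -0.0, 131.4]
contact_force: [0.0, 0.4, -0.2]
finger_gap: 0.0401
```

Call:
apply_moves([
  [[0,0,2.5,0,0,0,4],[0,0,2.5,0,0,0,4],[0,0,2.5,0,0,0,4],[0,0,1.5,0,0,0,4],[0,0,0,0,0,0,4]],
])

```text
time: 3.32
ee_pos: [0.4593, 0.0281, 0.1096]
ee_rot: [-179.9, -0.1, 131.1]
contact_force: [-0.0, 0.5, 0.9]
finger_gap: 0.0402
```

```bash
python3 - <<'E'
from h import *
from rig import r
o=r.observe(); print(o["ee_pos"],o["ee_rot"],o["contact_force"],o["finger_gap"])
a=r.grab_frame("top"); b=r.grab_frame("scene")
A=cv2.resize(a["pixels"][170:320,210:400,::-1],None,fx=4,fy=4);B=cv2.resize(b["pixels"][130:280,250:420,::-1],None,fx=4,fy=4)
cv2.imwrite("pics/t1.png",A);cv2.imwrite("pics/s1.png",B)
E
```

```text
[0.45930208 0.02812456 0.1096341 ] [-1.79907660e+02 -8.06839588e-02  1.31075039e+02] [-0.0352611   0.52006653  0.85875801] 0.040181245737902896
```

View pics/s1.png

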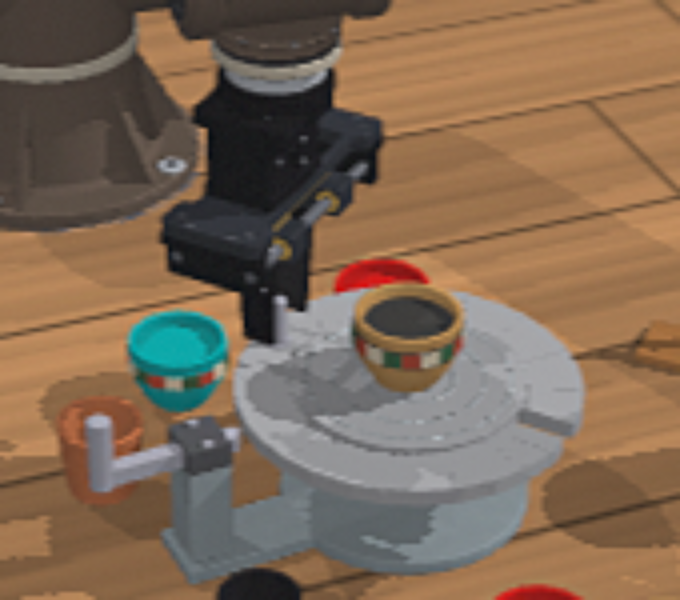

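The fingers straddle the peg, visible at about (280,320) in the crop, and touch nothing. Next I'll narrow the gap loosely and start the arc.

Call:
apply_moves([
  [[0,0,0,0,0,0,2],[0,0,0,0,0,0,2],[0.1,0,0,0,0,0.01,2],[0.196,0.002,0,0,0,0.02,2],[0.2,0.002,0,0,0,0.02,2],[0.25,0.003,0,0,0,0.026,2],[0.343,0.006,0,0,0,0.035,2],[0.343,0.006,0,0,0,0.035,2]],
])

```text
time: 4.42
ee_pos: [0.4514, 0.0403, 0.1104]
ee_rot: [180.0, 0.0, 122.7]
contact_force: [1.8, -1.4, -0.4]
finger_gap: 0.0198
```

Call:
apply_moves([
  [[0.4,0.008,0,0,0,0.041,2],[0.51,0.013,0,0,0,0.052,2],[0.51,0.013,0,0,0,0.052,2],[0.51,0.013,0,0,0,0.052,2],[0.51,0.013,0,0,0,0.052,2],[0.51,0.013,0,0,0,0.052,2],[0.51,0.013,0,0,0,0.052,2],[0.51,0.013,0,0,0,0.052,2],[0.51,0.013,0,0,0,0.052,2],[0.51,0.013,0,0,0,0.052,2]],
])

```text
time: 5.68
ee_pos: [0.4359, 0.0872, 0.1104]
ee_rot: [180.0, 0.0, 93.5]
contact_force: [0.7, -1.7, 0.4]
finger_gap: 0.0205
```

```bash
cat >> h.py <<'E'
def tang(o,ax=(.5336,.0934)):
    d=o["ee_pos"][:2]-np.array(ax); return np.hypot(*d), np.degrees(np.arctan2(d[1],d[0]))%360
E
python3 - <<'E'
from h import *
from rig import r
o=r.observe(); print(o["ee_pos"],o["ee_rot"],o["contact_force"],tang(o))
a=r.grab_frame("top")
cv2.imwrite("pics/t2.png",cv2.resize(a["pixels"][170:320,210:400,::-1],None,fx=4,fy=4))
E
```

```text
[0.43588719 0.0872393  0.1103653 ] [1.79976306e+02 9.83087019e-03 9.35272236e+01] [ 0.73171465 -1.7369682   0.42181918] (np.float64(0.09790683120556701), np.float64(183.60766935207639))
```

View pics/t2.png

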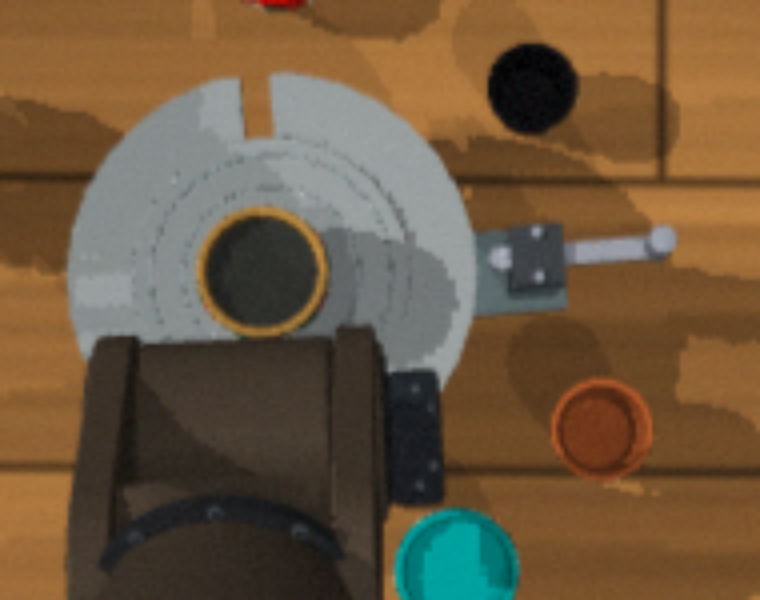

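The wheel is turning with the peg. The slot is now at crop (257,90), and the bowl is upright and centred. I'll continue the arc.

Call:
apply_moves([
  [[0.51,0.013,0,0,0,0.052,2],[0.51,0.013,0,0,0,0.052,2],[0.51,0.013,0,0,0,0.052,2],[0.51,0.013,0,0,0,0.052,2],[0.51,0.013,0,0,0,0.052,2],[0.51,0.013,0,0,0,0.052,2],[0.51,0.013,0,0,0,0.052,2],[0.51,0.013,0,0,0,0.052,2],[0.51,0.013,0,0,0,0.052,2],[0.51,0.013,0,0,0,0.052,2]],
])

```text
time: 6.98
ee_pos: [0.4454, 0.1366, 0.1103]
ee_rot: [-180.0, 0.0, 63.8]
contact_force: [0.1, -1.4, 0.3]
finger_gap: 0.0199
```

Call:
apply_moves([
  [[0.51,0.013,0,0,0,0.052,2],[0.51,0.013,0,0,0,0.052,2],[0.51,0.013,0,0,0,0.052,2],[0.51,0.013,0,0,0,0.052,2],[0.51,0.013,0,0,0,0.052,2],[0.51,0.013,0,0,0,0.052,2],[0.51,0.013,0,0,0,0.052,2],[0.51,0.013,0,0,0,0.052,2],[0.51,0.013,0,0,0,0.052,2],[0.51,0.013,0,0,0,0.052,2]],
])

```text
time: 8.22
ee_pos: [0.4782, 0.1747, 0.1101]
ee_rot: [-180.0, 0.1, 34.0]
contact_force: [-1.0, -1.0, 1.1]
finger_gap: 0.0203
```

```bash
python3 - <<'E'
from h import *
from rig import r
o=r.observe(); print(o["ee_pos"],o["ee_rot"],o["contact_force"],tang(o))
a=r.grab_frame("top")
cv2.imwrite("pics/t3.png",cv2.resize(a["pixels"][170:320,210:400,::-1],None,fx=4,fy=4))
b=r.grab_frame("scene")
cv2.imwrite("pics/s3.png",cv2.resize(b["pixels"][150:300,250:420,::-1],None,fx=4,fy=4))
E
```

```text
[0.47819084 0.17467917 0.11014735] [-1.79970654e+02  7.12717129e-02  3.40017383e+01] [-0.97464209 -0.9867653   1.0853014 ] (np.float64(0.09836909135444963), np.float64(124.28280706444616))
```

View pics/t3.png

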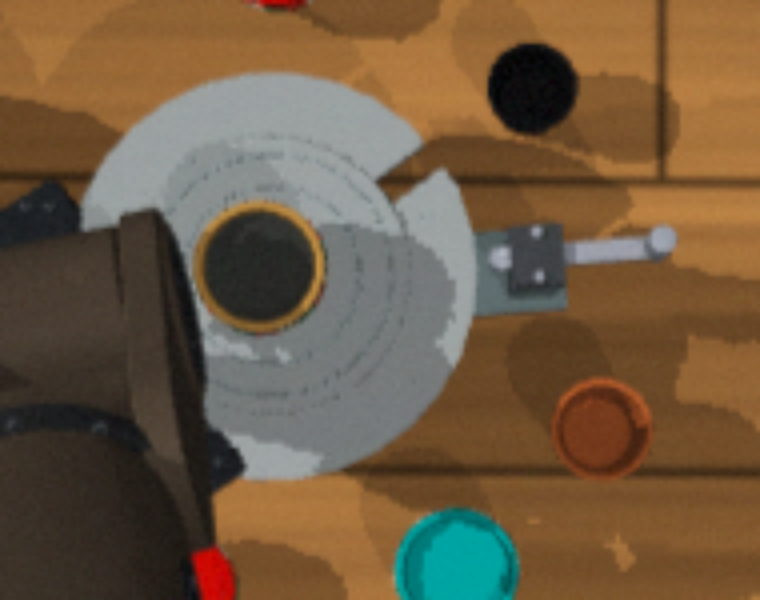

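View pics/s3.png

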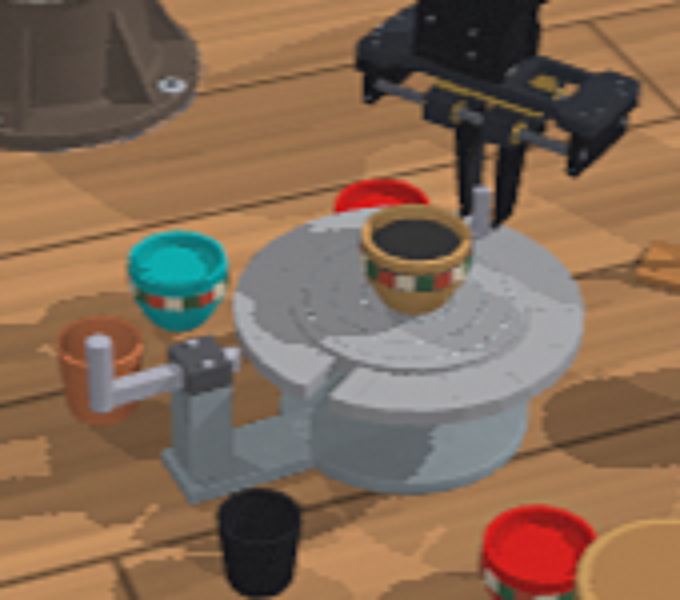

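```bash
python3 - <<'E'
from h import *
from rig import r
f=r.grab_frame("top");ax=np.array([.5336,.0934])
for a,b,z in[(423,135,.096),(442,170,.096),(380,179,.096),(407,202,.096),(260,266,.15)]:
    q=ray(f,a/4+209.6,b/4+169.6,z)[:2]-ax; print(np.hypot(*q).round(4),np.degrees(np.arctan2(q[1],q[0])).round(2),q.round(4))
E
```

```text
0.1167 -46.49 [ 0.0803 -0.0846]
0.1131 -57.67 [ 0.0605 -0.0955]
0.0818 -47.73 [ 0.055  -0.0606]
0.0868 -61.0 [ 0.0421 -0.0759]
0.0027 91.77 [-0.0001  0.0027]
```

Call:
apply_moves([
  [[0.51,0.013,0,0,0,0.052,2],[0.51,0.013,0,0,0,0.052,2],[0.51,0.013,0,0,0,0.052,2],[0.51,0.013,0,0,0,0.052,2],[0.51,0.013,0,0,0,0.052,2],[0.51,0.013,0,0,0,0.052,2],[0.49,0.012,0,0,0,0.05,2],[0.441,0.01,0,0,0,0.045,2],[0.392,0.008,0,0,0,0.04,2],[0.294,0.004,0,0,0,0.03,2]],
])

```text
time: 9.62
ee_pos: [0.5218, 0.1908, 0.1101]
ee_rot: [180.0, 0.0, 6.8]
contact_force: [-1.9, 0.4, -0.3]
finger_gap: 0.0201
```

Call:
apply_moves([
  [[0.196,0.002,0,0,0,0.02,2],[0,0,0,0,0,0,2],[0,0,0,0,0,0,2]],
])

```text
time: 10.0
ee_pos: [0.5242, 0.1909, 0.1104]
ee_rot: [180.0, -0.0, 5.6]
contact_force: [-0.2, -0.4, -0.3]
finger_gap: 0.0199
```

```bash
python3 - <<'E'
from h import *
from rig import r
o=r.observe(); print(o["ee_pos"],o["ee_rot"],o["contact_force"],tang(o))
a=r.grab_frame("top")
cv2.imwrite("pics/t4.png",cv2.resize(a["pixels"][195:275,250:390,::-1],None,fx=5.5,fy=5.5,interpolation=2))
E
```

```text
[0.52418278 0.19093731 0.11035692] [ 1.79991193e+02 -2.26180673e-02  5.64349439e+00] [-0.16148187 -0.42421874 -0.34267977] (np.float64(0.09799086927982512), np.float64(95.51480750560869))
```

View pics/t4.png

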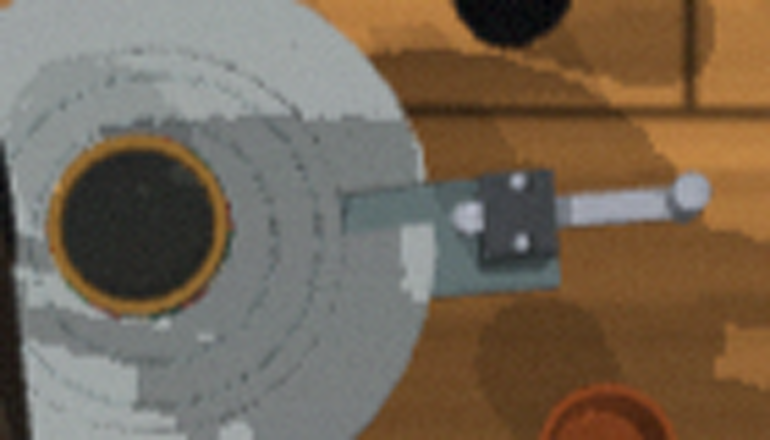

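```bash
python3 - <<'E'
from h import *
from rig import r
f=r.grab_frame("top");ax=np.array([.5336,.0934])
for n,a,b,z in[("mu",425,186,.096),("ml",429,224,.096),("iu",345,195,.096),("il",345,233,.096),("nose",458,217,.096),("barend",600,208,.096),("barend2",660,204,.096),("bar1",575,210,.096),("post",691,192,.134),("bowl",139,226,.15)]:
    q=ray(f,a/5.5+249.6,b/5.5+194.6,z)[:2]-ax; print(n,np.hypot(*q).round(4),np.degrees(np.arctan2(q[1],q[0])).round(2),q.round(4))
E
```

```text
mu 0.1136 -78.05 [ 0.0235 -0.1111]
ml 0.1132 -86.01 [ 0.0079 -0.1129]
iu 0.0808 -76.01 [ 0.0195 -0.0784]
il 0.0786 -87.18 [ 0.0039 -0.0785]
nose 0.1252 -85.03 [ 0.0109 -0.1247]
barend 0.1835 -85.29 [ 0.0151 -0.1829]
barend2 0.2082 -85.33 [ 0.0169 -0.2075]
bar1 0.1732 -85.31 [ 0.0142 -0.1727]
post 0.2174 -85.28 [ 0.0179 -0.2166]
bowl 0.0022 68.85 [0.0008 0.0021]
```

The slot is at −81.8° and the bar at −85.3°, so about 3.5° remains.

Call:
apply_moves([
  [[0.2,0.002,0,0,0,0.02,2],[0.2,0.002,0,0,0,0.02,2],[0.2,0.002,0,0,0,0.02,2],[0,0,0,0,0,0,2],[0,0,0,0,0,0,2]],
])

```text
time: 10.72
ee_pos: [0.5302, 0.1914, 0.1103]
ee_rot: [180.0, -0.0, 2.2]
contact_force: [0.7, -0.1, -0.0]
finger_gap: 0.0202
```

```bash
python3 - <<'E'
from h import *
from rig import r
o=r.observe(); print(o["ee_pos"],o["ee_rot"],o["contact_force"],tang(o))
a=r.grab_frame("top")
cv2.imwrite("pics/t5.png",cv2.resize(a["pixels"][195:275,250:390,::-1],None,fx=5.5,fy=5.5,interpolation=2))
E
```

```text
[0.53016688 0.19142372 0.11028029] [ 1.79996047e+02 -1.54241074e-02  2.18613437e+00] [ 0.73119141 -0.14518166 -0.035939  ] (np.float64(0.09808382372490264), np.float64(92.00587315333944))
```

View pics/t5.png

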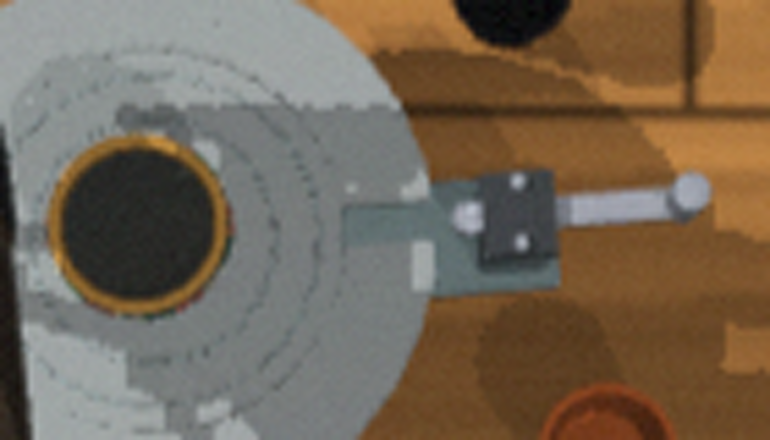

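```bash
python3 - <<'E'
from h import *
from rig import r
f=r.grab_frame("top");ax=np.array([.5336,.0934])
for n,a,b,z in[("mu",426,201,.096),("ml",431,240,.096),("iu",345,206,.096),("il",345,245,.096),("nose",458,217,.096)]:
    q=ray(f,a/5.5+249.6,b/5.5+194.6,z)[:2]-ax; print(n,np.hypot(*q).round(4),np.degrees(np.arctan2(q[1],q[0])).round(2),q.round(4))
E
```

```text
mu 0.1129 -81.17 [ 0.0173 -0.1116]
ml 0.1138 -89.35 [ 0.0013 -0.1137]
iu 0.0798 -79.18 [ 0.015  -0.0784]
il 0.0786 -90.78 [-0.0011 -0.0786]
nose 0.1252 -85.03 [ 0.0109 -0.1247]
```

The slot is now at −85.1° against the bar at −85.2°, so they are aligned. I'll open the fingers slightly, lift clear, and go over to a spot behind the post.

Call:
apply_moves([
  [[0,0,0,0,0,0,3],[0,0,0,0,0,0,3],[0,0,-1,0,0,0,3],[0,0,-2.5,0,0,0,3],[0,0,-3,0,0,0,3],[0,0,-3,0,0,0,0],[0,0,-1,0,0,0,0],[0,0,0,0,0,0,0]],
])

```text
time: 11.82
ee_pos: [0.53, 0.1914, 0.2156]
ee_rot: [-180.0, -0.1, 2.2]
contact_force: [0.6, 0.2, 0.1]
finger_gap: 0.0052
```

```bash
python3 - <<'E'
from h import *
from rig import r
o=r.observe(); p0=o["ee_pos"];y0=o["ee_rot"][2]; print(p0,y0,o["finger_gap"])
a=r.grab_frame("top")
ax=np.array([.5336,.0934]); u=np.array([.0819,-.9966]); e=ax+.262*u; N=10
plan(p0,y0,[(*(p0[:2]*(1-i/N)+e*i/N),p0[2],y0+(4.7-y0)*i/N) for i in range(1,N+1)])
E
```

```text
[0.53003449 0.19144151 0.21559511] 2.1798617145738355 0.005184991937965221
[0.11, 3.6, 0.0] -0.004
[0.1, 3.6, 0.0] -0.005
[0.08, 3.6, 0.0] -0.004
[0.07, 3.6, 0.0] -0.005
[0.05, 3.6, 0.0] -0.004
[0.03, 3.6, 0.0] -0.004
[0.02, 3.6, 0.0] -0.005
[0.0, 3.6, 0.0] -0.004
[-0.01, 3.6, 0.0] -0.005
[-0.03, 3.6, 0.0] -0.004
end [ 0.555  -0.1677  0.2156] 4.7
```

Call:
apply_moves([
  [[0.11,3.6,0,0,0,-0.004,0],[0.1,3.6,0,0,0,-0.005,0],[0.08,3.6,0,0,0,-0.004,0],[0.07,3.6,0,0,0,-0.005,0],[0.05,3.6,0,0,0,-0.004,0],[0.03,3.6,0,0,0,-0.004,0],[0.02,3.6,0,0,0,-0.005,0],[0,3.6,0,0,0,-0.004,0],[-0.01,3.6,0,0,0,-0.005,0],[-0.03,3.6,0,0,0,-0.004,0]],
])

```text
time: 13.12
ee_pos: [0.5546, -0.1688, 0.2138]
ee_rot: [-179.9, 0.1, 4.7]
contact_force: [0.1, 0.1, -0.9]
finger_gap: 0.0003
```

Call:
apply_moves([
  [[0,0,2.5,0,0,0,0],[0,0,3,0,0,0,0],[0,0,3,0,0,0,0],[0,0,2.5,0,0,0,0],[0,0,0,0,0,0,0]],
])

```text
time: 13.75
ee_pos: [0.5538, -0.1673, 0.1028]
ee_rot: [-179.9, 0.3, 4.7]
contact_force: [-0.1, 0.7, 0.4]
finger_gap: 0.0003
```

```bash
python3 - <<'E'
from h import *
from rig import r
o=r.observe(); print(o["ee_pos"],o["ee_rot"],o["contact_force"],o["finger_gap"],tang(o))
a=r.grab_frame("top"); b=r.grab_frame("scene")
x=cv2.resize(a["pixels"][170:310,240:430,::-1],None,fx=4,fy=4,interpolation=2)
cv2.imwrite("pics/t6.png",x);cv2.imwrite("pics/s6.png",cv2.resize(b["pixels"][150:300,230:420,::-1],None,fx=4,fy=4,interpolation=2))
E
```

```text
[ 0.55377042 -0.16726084  0.10279108] [-179.86405361    0.26207287    4.69356425] [-0.06987221  0.65549373  0.38839288] 0.000337969400885978 (np.float64(0.261440088905809), np.float64(274.42483572871134))
```

View pics/t6.png

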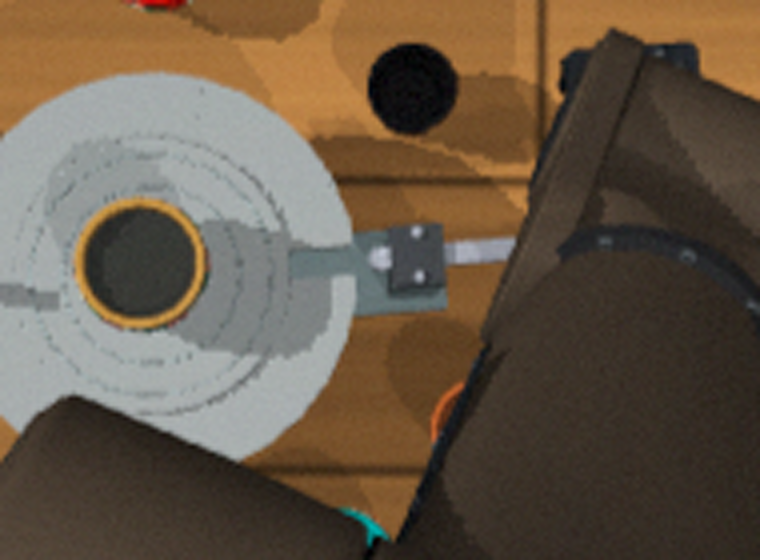

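View pics/s6.png

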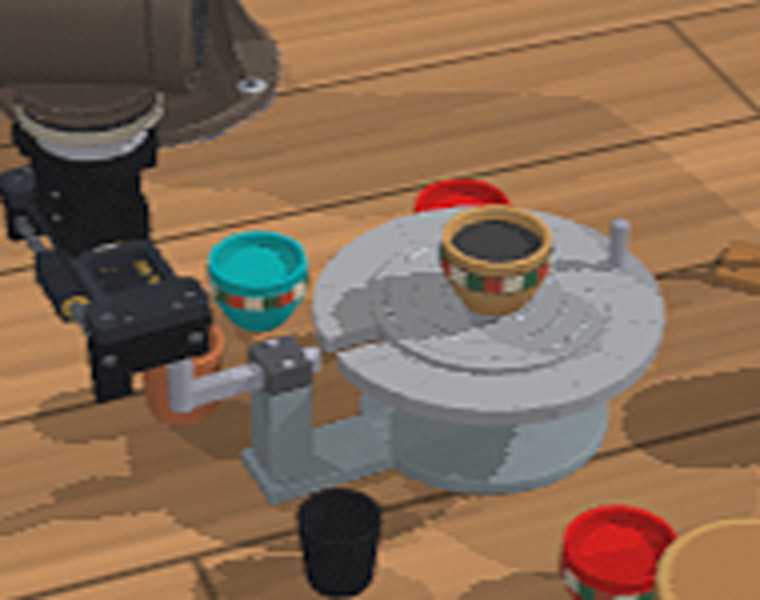

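The shut fingertips are behind the post, nothing is touching, and the slot is in line with the nose at crop (380,258). I'll push towards the axis.

Call:
apply_moves([
  [[0.1,-1,0,0,0,0,0],[0,-1,0,0,0,0,0],[0,-0.4,0,0,0,0,0],[0,-0.4,0,0,0,0,0],[0,-0.4,0,0,0,0,0],[0,-0.4,0,0,0,0,0],[0,-0.3,0,0,0,0,0],[0,0,0,0,0,0,0]],
])

```text
time: 14.85
ee_pos: [0.5529, -0.1285, 0.1053]
ee_rot: [-180.0, -0.0, 4.7]
contact_force: [-0.4, -1.5, 0.6]
finger_gap: 0.0007
```

Call:
apply_moves([
  [[0,-0.4,0,0,0,0,0],[0,-0.4,0,0,0,0,0],[0,-0.4,0,0,0,0,0],[0,-0.4,0,0,0,0,0],[0,-0.4,0,0,0,0,0],[0,-0.3,0,0,0,0,0],[0,-0.2,0,0,0,0,0],[0,0,0,0,0,0,0]],
])

```text
time: 15.85
ee_pos: [0.5507, -0.1036, 0.1053]
ee_rot: [-180.0, 0.0, 4.7]
contact_force: [0.4, -0.5, 0.1]
finger_gap: 0.0006
```

```bash
python3 - <<'E'
from h import *
from rig import r
o=r.observe(); print(o["ee_pos"],o["contact_force"],tang(o))
E
```

```text
[ 0.55069481 -0.10361296  0.10527955] [ 0.42058838 -0.52159878  0.08948734] (np.float64(0.19775323124242), np.float64(274.9591329430185))
```

Call:
apply_moves([
  [[0,-0.1,0,0,0,0,0],[0,-0.1,0,0,0,0,0],[0,-0.05,0,0,0,0,0],[0,0,0,0,0,0,0]],
])

```text
time: 16.35
ee_pos: [0.5507, -0.1021, 0.1054]
ee_rot: [179.9, -0.0, 4.7]
contact_force: [0.6, -7.6, 0.3]
finger_gap: 0.0004
```

Call:
apply_moves([
  [[0,-0.05,0,0,0,0,0],[0,-0.05,0,0,0,0,0],[0,0,0,0,0,0,0]],
])

```text
time: 16.73
ee_pos: [0.5507, -0.102, 0.1054]
ee_rot: [179.9, -0.0, 4.7]
contact_force: [-0.1, -13.9, -0.2]
finger_gap: 0.0003
```

The force rises (−7.6 N, then −13.9 N) with no further travel, so it has reached a hard stop. I'll back off, lift, and check with the cameras.

Call:
apply_moves([
  [[0,0.3,0,0,0,0,0],[0,1,0,0,0,0,0],[0,1.5,0,0,0,0,0],[0,1,-1,0,0,0,0],[0,0,-3,0,0,0,0],[0,2,-3,0,0,0,0],[0,5,-3,0,0,0,0],[0,6,0,0,0,0,0],[0,6,0,0,0,0,0],[0,5,0,0,0,0,0]],
])

```text
time: 17.98
ee_pos: [0.5728, -0.3803, 0.2062]
ee_rot: [180.0, -0.0, 4.6]
contact_force: [0.3, 0.1, -0.3]
finger_gap: 0.0001
```

```bash
python3 - <<'E'
from h import *
from rig import r
o=r.observe(); print(o["ee_pos"],o["contact_force"])
a=r.grab_frame("top"); b=r.grab_frame("scene")
cv2.imwrite("pics/top7.png",a["pixels"][:,:,::-1])
x=cv2.resize(a["pixels"][195:275,250:390,::-1],None,fx=5.5,fy=5.5,interpolation=2)
cv2.imwrite("pics/t7.png",x);cv2.imwrite("pics/s7.png",cv2.resize(b["pixels"][150:300,230:420,::-1],None,fx=4,fy=4,interpolation=2))
E
```

```text
[ 0.57284347 -0.38027405  0.20619064] [ 0.31173797  0.10110114 -0.32365139]
```

View pics/t7.png

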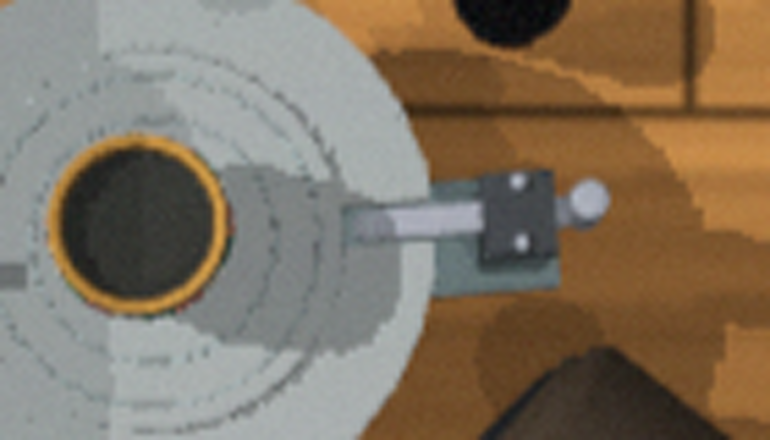

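View pics/s7.png

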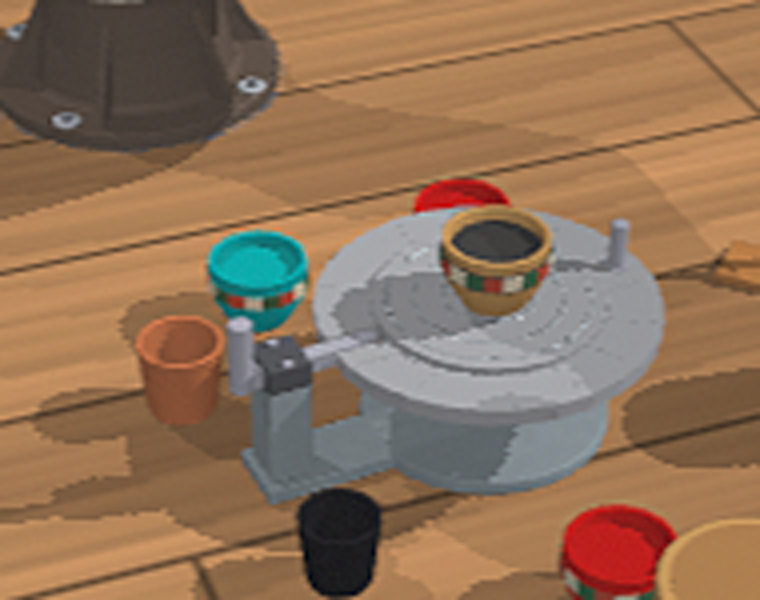

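View pics/top7.png

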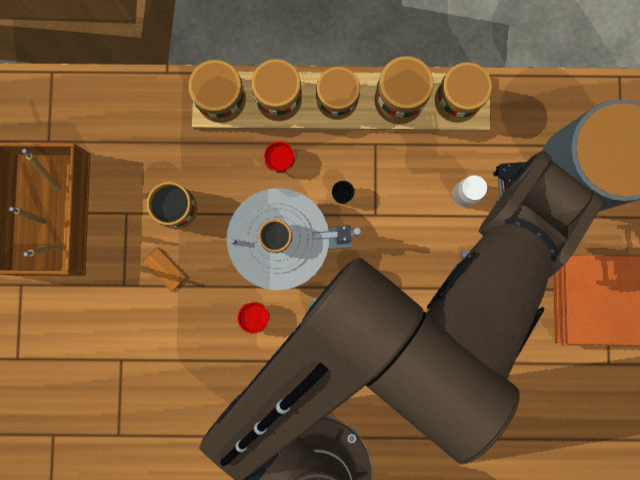

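```bash
python3 - <<'E'
from h import *
from rig import r
f=r.grab_frame("top");ax=np.array([.5336,.0934])
for n,a,b,z in[("post",591,200,.134),("nose",354,223,.096),("nosein",345,223,.096),("bowl",139,226,.15)]:
    q=ray(f,a/5.5+249.6,b/5.5+194.6,z)[:2]-ax; print(n,np.hypot(*q).round(4),np.degrees(np.arctan2(q[1],q[0])).round(2))
E
```

```text
post 0.1774 -85.36
nose 0.0825 -84.43
nosein 0.0789 -84.19
bowl 0.0022 68.85
```

The post is at 177.4 mm from the axis (fully home is 177.0) and the nose is at 82.5 mm (82 expected). The bowl stands about 2 mm from the axis, and the bystanders in view haven't moved. I'm handing the job in.

```bash
python3 - <<'E'
from rig import r
print(r.close_job())
E
```

```text
the job is handed in; nothing more can be done
None
```

The wheel is locked with the bowl still standing on it, and the job was handed in after about 18 s of robot time. I straddled the peg loosely with the fingertips and turned the wheel about 126° clockwise. I stopped once to correct the last 3.5°, then lifted over and pushed the bar home by its post with the fingers shut.

- **Slot alignment:** before the push, the slot was at −85.1° and the bar at about −85.2°.
- **Bar travel:** the push ended on a hard stop, with force rising to 14 N and no further movement. The post measured 177.4 mm from the axis (177.0 is fully home) and the nose 82.5 mm (82 expected). These agree within the camera's roughly 2 mm accuracy.
- **Bowl:** it is upright, with its rim centre about 2 mm from the axis. At the start it measured about 4.6 mm off, so it was not quite centred to begin with, or the reading is that rough.
- **Bystanders:** the ones visible in the last pictures were where they started. In the last top picture the arm hid the brush, the turquoise bowl and the glaze cup. The last two were in place in the scene picture, but I did not re-check the brush after the start.
- **At hand-in:** the gripper was clear of everything and measured no contact force. No check failed.

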